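# Snap the centre cap back onto the desk fan's guard

### The job

The white desk fan, its head turned up to the ceiling, has lost the blue centre cap of its guard, which lies on the table. Pick the cap up, set it squarely on the orange stud in the middle of the fan, then press it straight down along the stud until it clicks and sits fully home on its grey seat, with a firm push but without leaning on it hard enough to crack it. Keep pressing firmly after the click and finish like that, still holding the cap down and not letting go, with the fan's head at the tilt it had and the other things on the table left as they are.

Things in the scene. Friction and masses are not known exactly. Their poses are not given: they have to be found in the camera images.
- cap: Blue plastic cap, a round cup 44 mm in diameter and 18 mm tall, open below, about 25 g, lying mouth down on the table. Origin: centre of its underside (the rim); z points up out of its flat top. Its straight side can be gripped across the 44 mm. Inside the mouth, flush with the underside, is a round lip ring, 4 mm thick, with an 18 mm hole; above it the cup is hollow to 15 mm from the underside.
- cap_top (a point): Centre of the cap's flat top (18 mm above its underside), marked by a bright metal disc 20 mm in diameter; z as the cap's.
- stud_seat (a point): Centre of the grey seat on the fan, on which the cap's underside comes to rest; z points out along the stud (straight up at tilt 0, when the seat is 198 mm above the table). The orange stud rises from it: 16.6 mm in diameter, straight for 9.5 mm, then tapering to its tip. Six round sprung beads stand out of it to 20.8 mm across, centred 5.8 mm above the seat.
- stud_tip (a point): Tip of the orange stud, 9 mm across, 13.5 mm above the seat. A cap set loosely on the stud, turned any way, rests on the beads, its underside about 7.3 mm above the seat. Pressed, the push peaks at 6 to 12 N (underside about 5 mm above the seat), then drops sharply as the lip slips past the beads and the cap snaps down (tugging a hand that grips it) onto the rigid seat.
- fan_tilt (a joint): Tilt of the fan's head in rad about a level axis through its yoke, 58 mm below the seat. 0: facing straight up; positive: leaning towards the fan's front (the foot's long end with the speed knob). It starts between 0 and 0.2 and is held by a stiff friction joint (about 3 N m) that a push along the stud does not turn.
- boss: The grey boss whose flat end, 30 mm in diameter, is the seat; same origin and axes as point stud_seat. Fixed to the fan's head, it stands 14 mm proud of the white hub plate (70 mm in diameter), so fingers gripping the cap may reach below its rim beside the boss.
- fan: The fan's foot, firm on the table: white, 250 by 200 mm, 28 mm high, with a yoke to 160 mm height (262 mm over its arms, 280 mm over the screws) that carries the head, a round duct 212 mm in diameter with a wire guard on top. Origin: on the table below the tilt axis; the black speed knob stands 118 mm from it along the foot's -x (front), up to 72 mm high.
- mug: Aluminium mug, 80 mm in diameter, 85 mm tall, handle on its +y side. Origin: centre of its underside. To be left alone.
- saucer: White ceramic saucer, 90 mm in diameter, 14 mm tall, with a green glass marble in it. Origin: centre of its underside. To be left alone.
- marble_center (a point): Centre of the green glass marble, 22 mm in diameter, lying in the saucer. To be left alone.
- top: Wooden spinning top with a red band, 48 mm in diameter, 58 mm long, lying on its side, about 46 mm high as it lies. Origin: on the table below it. To be left alone.
- padlock: Brass padlock lying flat, 42 mm wide, 20 mm thick, shackle to its +x. Origin: on the table below the middle of its body. To be left alone.
Things that resemble listed ones, but are neither listed nor needed, are in the scene too. Of the things that look like the cap, take the one that is farthest from the robot's base at the start.

How it is judged:
On the way, in this order (a step that is already met when the one before it is completed fails the run):
1. the cap sits on the stud, square to it and not yet snapped (z of cap in the frame of stud_seat between 0.0045 and 0.0085 m and x of cap in the frame of stud_seat between -0.004 and 0.004 m and y of cap in the frame of stud_seat between -0.004 and 0.004 m and angle between the z axis of cap and the z axis of stud_seat, either way round below 0.3 rad), for 0.05 s.
2. the cap has snapped home on its seat (z of cap in the frame of stud_seat between -0.002 and 0.0015 m and x of cap in the frame of stud_seat between -0.0025 and 0.0025 m and y of cap in the frame of stud_seat between -0.0025 and 0.0025 m and angle between the z axis of cap and the z axis of stud_seat, either way round below 0.07 rad), for 0.1 s.
At the end, for the whole second after the job is handed in: The cap is snapped home: its underside within 1.5 mm of the seat, within 2.5 mm of the stud's axis and square to it within 0.07 rad; the gripper's fingers are on it and it is still being pressed down, onto the seat with more than 3 N (all of step 2 and contact force between cap and boss above 3 N and contact force between cap and the fingers above 2 N); the arm keeps its last pose, push and grip.
It fails at once if the cap was pressed so hard that it would crack (over 60 N on the seat) (contact force between cap and boss above 60 N).
It fails at once if the fan's head was swung off its tilt (seat moved over 15 mm) (distance of stud_seat from where it was at the start of the episode above 0.015 m).
It fails at once if another thing on the table was moved more than 25 mm (distance of any of mug, saucer, marble_center, top, padlock from where it was at the start of the episode above 0.025 m).
It also fails if it takes over 42 s, if anything falls off the work surface, if the arm or the gripper's body presses on something with over 40 N, if the wrist force passes 120 N, or if a joint passes its speed limit or range.

### The arm

A 6-joint arm with a two-finger parallel gripper is mounted at the origin on the work surface. World frame = base frame: x ahead of the robot, y to its left, z up, the work surface at z = 0. Lengths are in m, angles in rad, forces in N, time in s.
With the tool pointing down it reaches from about 0.325 to 0.75 m from the base axis. Payload 7.6 kg.
Tool frame: the origin (TCP) lies where the fingers leave the gripper's body, on its centre line; the fingertips stand 73 mm ahead of it and the grasp point (between the pads) lies 54 mm ahead of it (manip.grip_depth is the distance from the TCP to the grasp point, in m); z points along the fingers, y is the line along which they close (so a half turn about z gives the same grasp; the last joint's range is limited). The gripper opens to 85 mm and grips with 20 to 120 N. Pads are 22 mm wide; open, the fingers measure 114 mm over their backs; the gripper's body (76 mm by 85 mm) begins 54 mm behind the grasp point. The pads swing forward as they close: fully open they stand 13 mm farther back than shut.
Start: joints at [1.156, 0.052, 1.401, -0, 1.689, -0.07], TCP at [0.177, 0.494, 0.304] pointing down, gripper open.
Joint ranges: [-2.9, 2.9], [-0.91, 2.17], [0.12, 2.37], [-1.06, 4.2], [0.26, 2.73], [-2.93, 2.93]. Speed limits (rad/s): [2.57, 2.57, 3.01, 3.14, 3.14, 3.14].

### API

Orientations are given as a rotation vector (axis times angle).
In Python, from bench import manip gives the robot as it stands.
- The arm moves only by the tool send_rows, never from a script. Its argument "motion" is a list of rows, each a list of 7 numbers: the shift along the tool's x, y, z in units of 0.02 m (1.0 is 0.02 m), then the turn, a rotation vector about the tool's x, y, z in units of 0.1 rad (1.0 is 0.1 rad), then the opening, from 0 (shut) to 1 (fully open). A call has 1 to 5 rows; each row shifts and turns the commanded pose from where the row before left it, along the tool's axes as they then stand; what a row does not reach is not made up. A row lasts 1/8 s, in which the tool goes at most 62.5 mm and 10.7 degrees, less where a joint would pass 70% of its speed; a pose out of reach is approached as far as the arm can. A call with a number of a shift or a turn outside -1 to 1 is refused whole. A call with a gripper value outside its range is refused whole. The fingers move at their own pace and stop on an object; "squeeze" is the grip in N (left out, the last holds). Time passes only in rows, so rows that do not move let the fingers close. It gives the time, the measured TCP pose, the force, the opening and the grip force at its end, in the units of the state.
- manip.state(): the state, without advancing time (a new reading comes with each control period).
- manip.camera(name): name is "scene" or "side" or "wrist"; returns a dict with "img" (420x560x3 uint8, red, green, blue), "camera_matrix" (3x3 intrinsics, pixels), "dist" ([k1, k2, p1, p2, k3] as OpenCV has them; the pictures are not rectified), "R" (3x3) and "t" (3): a world point X has camera coordinates R X + t; the wrist camera has in their place "T_tool_cam" (4x4, takes a point from camera to tool coordinates, whose origin is the TCP and whose axes are the flange's). Camera axes: x right, y down, z forward; pixel columns grow to the right and rows downward; lengths in m; the calibration is good to about 2 mm. A picture is of the moment at which its call begins: read the wrist's pose just before it. There is no depth.
- manip.hand_in(): hands the job in; it is judged then, once.
Trained networks look in a picture, given as the dict that the camera call returned (one of the last four; its "shot" number tells which), for a name from the list of things; names that differ only in an ending like _2 or _b are one class to them, and where a whole thing is asked for, a point or a joint stands for the part that bears it (a point fixed in the world has none). Each returns a list of dicts, best first, with "confidence" (0 to 1); they miss things now and then, are a little off and sometimes report something else, mostly with a low value. They report only what shows in the picture. A call takes as long as a camera call. They do not tell look-alikes from the thing itself.
- manip.masks_of(picture, label): "pixels" (420x560 bool, what is visible of it) and "box" ([left, top, width, height] in pixels, round what is visible of it).
- manip.landmark_of(picture, label): "location" ([row, column] in pixels: a listed point, or the origin of a listed thing).
The state is a dict: "t": time; "joint_pos": joint angles; "joint_velocities": joint speeds; "joint_efforts": joint torques, N m; "position": TCP position; "ee_rot": TCP orientation; "force": force on the tool from outside, world axes, zero at the start; "torque": the same for the moment, N m; "finger_gap": finger opening in m; "finger_force": force on a finger pad.
Only numpy, scipy, OpenCV 4.12 (cv2) and the standard library are available. Lean on these libraries where they do the work, as an engineer would, in place of code of your own. Each camera call takes 0.05 s, during which the arm holds its last target. There are 200 camera calls.

## Working session

There is one attempt and no reset: what is moved stays moved. The work goes in short steps, Python scripts to look and compute and a tool call to move; the robot and the scene stay as the last step left them, time stands still between calls to the robot, and variables do not carry over. Pictures are saved under pics/ and viewed, at most 10 in all, crops included, and the job is handed in when it is done.

Besides the shell and the picture viewer there is one more tool, called in YAML: its name, and indented under it one key for each argument. send_rows: Moves the arm, as the interface text tells. Shifts and turns lie within -1 to 1; 1 stands for 0.02 m of shift or 0.1 rad of turn. Its arguments: {"type":"object","properties":{"motion":{"type":"array"},"squeeze":{"type":"number"}},"required":["motion"]}

```bash
ls; mkdir -p pics; cat > h.py <<'E'
import numpy as np, cv2
from scipy.spatial.transform import Rotation as Ro
from bench import manip
def rt(p,st=None):
    "camera->world R,c"
    if "R" in p: R=np.array(p["R"]); return R.T, -R.T@np.array(p["t"])
    T=np.array(p["T_tool_cam"]); W=Ro.from_rotvec(st["ee_rot"]).as_matrix()
    return W@T[:3,:3], W@T[:3,3]+np.array(st["position"])
def ray(p,rc,st=None):
    R,c=rt(p,st)
    u=cv2.undistortPoints(np.array([[[rc[1],rc[0]]]],float),np.array(p["camera_matrix"]),np.array(p["dist"]))[0,0]
    d=R@np.array([u[0],u[1],1]); return c,d/np.linalg.norm(d)
def onz(p,rc,z,st=None):
    c,d=ray(p,rc,st); return c+d*(z-c[2])/d[2]
def tri(rays):
    A=0;b=0
    for c,d in rays:
        M=np.eye(3)-np.outer(d,d);A=A+M;b=b+M@c
    x=np.linalg.solve(A,b); return x,[np.linalg.norm((np.eye(3)-np.outer(d,d))@(x-c)) for c,d in rays]
def save(p,n): cv2.imwrite("pics/"+n,p["img"][:,:,::-1])
E
python3 - <<'E'
from h import *
np.set_printoptions(precision=4,suppress=True)
st=manip.state();print(st)
print(manip.grip_depth)
for n in["scene","side","wrist"]:
    p=manip.camera(n);save(p,n+"0.png")
    print(n,rt(p,st)[1])
    for l,z in [("cap_top",.018),("cap",0),("stud_seat",.198),("stud_tip",.21),("fan",0),("mug",0),("saucer",0),("top",0),("padlock",0)]:
        for r in manip.landmark_of(p,l)[:4]: print(n,l,np.round(r["location"]),round(r["confidence"],2),onz(p,r["location"],z,st))
a=cv2.imread("pics/scene0.png");b=cv2.imread("pics/side0.png");w=cv2.imread("pics/wrist0.png")
E
```

```text
pics
{'t': 0.0, 'joint_pos': array([ 1.1557,  0.0528,  1.4017, -0.    ,  1.6886, -0.0703]), 'joint_velocities': array([-0.0015, -0.0011, -0.0004, -0.0018,  0.0005,  0.003 ]), 'joint_efforts': array([ -0.    , -38.1675, -36.0179,  -0.0002,   0.0065,  -0.    ]), 'position': array([0.1774, 0.4939, 0.3031]), 'ee_rot': array([-0.5389, -3.0946,  0.0024]), 'force': array([-0.2028, -0.2295, -0.6462]), 'torque': array([-0.0397,  0.0452,  0.0036]), 'finger_force': 0.0, 'finger_gap': 0.08513955724380137}
0.0539
scene [1.1739 0.7326 0.9705]
scene cap_top [189. 273.] 0.75 [ 0.4287 -0.1625  0.018 ]
scene cap_top [190. 305.] 0.67 [ 0.3613 -0.0927  0.018 ]
scene cap_top [203. 325.] 0.59 [ 0.3561 -0.0122  0.018 ]
scene cap_top [178. 295.] 0.47 [ 0.3422 -0.1576  0.018 ]
scene cap [209. 327.] 0.75 [ 0.3563 -0.0037  0.    ]
scene cap [193. 274.] 0.64 [ 0.4268 -0.1603  0.    ]
scene cap [197. 307.] 0.51 [ 0.3615 -0.0836  0.    ]
scene cap [179. 296.] 0.49 [ 0.3301 -0.1682  0.    ]
scene stud_seat [225. 307.] 0.67 [0.5943 0.1563 0.198 ]
scene stud_seat [229. 309.] 0.6 [0.6    0.1676 0.198 ]
scene stud_tip
[... 630 characters left out ...]
.] 0.67 [ 0.3577 -0.072   0.018 ]
side cap [341. 241.] 0.98 [ 0.4329 -0.1555  0.    ]
side cap [291. 193.] 0.91 [ 0.3598 -0.0039 -0.    ]
side cap [358. 199.] 0.64 [ 0.3497 -0.1694  0.    ]
side cap [321. 199.] 0.63 [ 0.3609 -0.0857  0.    ]
side stud_seat [160. 274.] 0.39 [0.5985 0.1695 0.198 ]
side stud_seat [155. 274.] 0.35 [0.6066 0.1902 0.198 ]
side stud_tip [221. 276.] 0.67 [ 0.5332 -0.0623  0.21  ]
side stud_tip [153. 274.] 0.59 [0.602  0.1804 0.21  ]
side fan [224. 279.] 0.97 [0.6103 0.1581 0.    ]
side saucer [326. 340.] 0.56 [ 0.6349 -0.1817  0.    ]
side top [408. 296.] 0.89 [ 0.4951 -0.3101  0.    ]
side padlock [241. 354.] 0.82 [0.7745 0.0384 0.    ]
wrist [0.1146 0.5173 0.3724]
```

```bash
python3 - <<'E'
import cv2,numpy as np
a=cv2.imread("pics/scene0.png");b=cv2.imread("pics/side0.png")
cv2.imwrite("pics/s1.png",a)
cv2.imwrite("pics/crop1.png",np.hstack([cv2.resize(a[150:240,210:360],(400,240),interpolation=3),cv2.resize(b[270:375,165:340],(400,240),interpolation=3)]))
E
```

```text
(no output)
```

View pics/scene0.png

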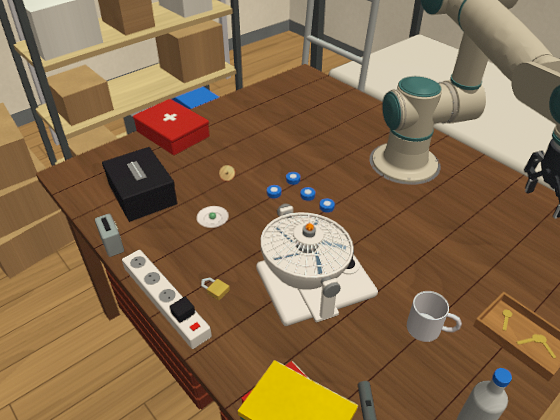

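View pics/side0.png

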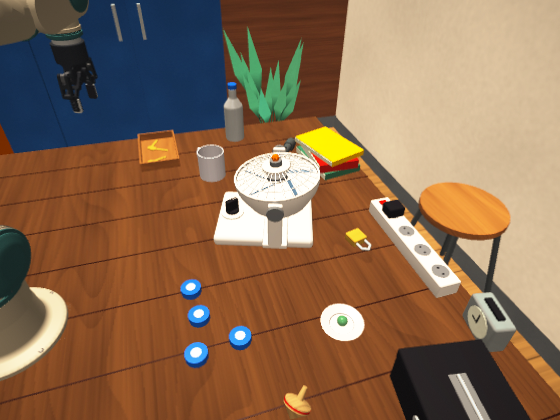

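View pics/crop1.png

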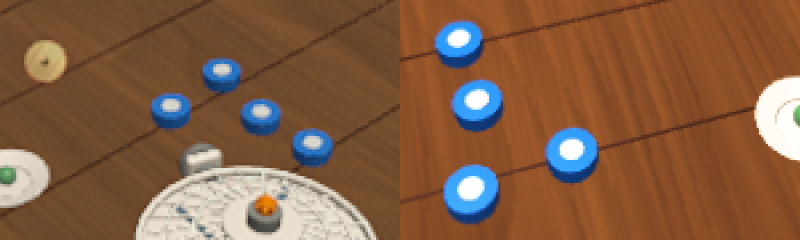

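The pictures show four blue caps that could be taken for mine:

| Scene pixel (row, col) | Position (x, y) in m | Distance from base in m |
|---|---|---|
| 189,273 | 0.428, -0.158 | 0.456 |
| 178,295 | 0.344, -0.163 | 0.38 |
| 190,305 | 0.36, -0.08 | 0.37 |
| 203,325 | 0.357, 0 | 0.357 |

The farthest is the one at (189,273), which is (335,237) in the side picture. The crop confirms it's a plain blue cap with a metal disc. The bottle's blue top at (376,503) is not a cap.

send_rows:
  motion:
    - [0,-1,0,0,0,-0.86,1]
    - [0,-1,0,0,0,-0.86,1]
    - [0,-1,0,0,0,-0.86,1]
    - [0,-1,0,0,0,-0.85,1]
    - [-1,-1,0,0,0,0,1]

```text
t: 2.12
position: [0.1798, 0.3958, 0.3041]
ee_rot: [-0.002, 3.141, 0.001]
force: [0.5, -0.2, 0.1]
finger_gap: 0.0852
finger_force: 0.0
```

send_rows:
  motion:
    - [-1,-1,0,0,0,0,1]
    - [-1,-1,0,0,0,0,1]
    - [-1,-1,0,0,0,0,1]
    - [-1,-1,0,0,0,0,1]
    - [-1,-1,0,0,0,0,1]

```text
t: 2.75
position: [0.2807, 0.2954, 0.3041]
ee_rot: [0.003, 3.141, 0.001]
force: [0.7, -0.5, 0.5]
finger_gap: 0.0854
finger_force: 0.0
```

send_rows:
  motion:
    - [-1,-1,0,0,0,0,1]
    - [-1,-1,0,0,0,0,1]
    - [-1,-1,0,0,0,0,1]
    - [-0.5,-1,0,0,0,0,1]
    - [0,-1,0,0,0,0,1]

```text
t: 3.38
position: [0.3504, 0.1952, 0.3038]
ee_rot: [-0.004, -3.141, 0.0]
force: [-0.8, 0.6, -1.0]
finger_gap: 0.0855
finger_force: 0.0
```

send_rows:
  motion:
    - [0,-1,0,0,0,0,1]
    - [0,-1,0,0,0,0,1]
    - [0,-1,0,0,0,0,1]
    - [0,-1,0,0,0,0,1]
    - [0,-1,0,0,0,0,1]

```text
t: 4.0
position: [0.3497, 0.0954, 0.304]
ee_rot: [0.003, 3.141, 0.0]
force: [1.1, 0.0, 0.3]
finger_gap: 0.0855
finger_force: 0.0
```

send_rows:
  motion:
    - [0,-1,0,0,0,0,1]
    - [0,-1,0,0,0,0,1]
    - [0,-1,0,0,0,0,1]
    - [0,-1,0,0,0,0,1]
    - [0,-1,0,0,0,0,1]

```text
t: 4.62
position: [0.3495, -0.0047, 0.304]
ee_rot: [0.003, 3.141, -0.0]
force: [1.2, 0.6, 0.5]
finger_gap: 0.0852
finger_force: 0.0
```

send_rows:
  motion:
    - [-0.5,-1,0.5,0,0,0,1]
    - [-0.5,-1,0.5,0,0,0,1]
    - [-0.5,-1,0.5,0,0,0,1]
    - [-0.5,-1,0.5,0,0,0,1]
    - [-0.5,-1,0.5,0,0,0,1]

```text
t: 5.25
position: [0.3997, -0.1048, 0.2537]
ee_rot: [0.003, 3.141, -0.0]
force: [-0.2, -0.4, 0.1]
finger_gap: 0.0854
finger_force: 0.0
```

send_rows:
  motion:
    - [-0.5,-1,0.5,0,0,0,1]
    - [-0.5,-1,0.5,0,0,0,1]
    - [-0.4,-0.7,0.5,0,0,0,1]
    - [0,0,0,0,0,0,1]

```text
t: 5.75
position: [0.4272, -0.1585, 0.2231]
ee_rot: [-0.005, -3.14, -0.001]
force: [-0.1, -0.3, -0.0]
finger_gap: 0.0854
finger_force: 0.0
```

```bash
python3 - <<'E'
from h import *
np.set_printoptions(precision=4,suppress=True)
st=manip.state();print(st["position"],st["ee_rot"])
p=manip.camera("wrist");save(p,"wrist1.png");print(p["T_tool_cam"])
for l,z in [("cap_top",.018),("cap",0)]:
    for r in manip.landmark_of(p,l): print(l,np.round(r["location"]),round(r["confidence"],2),onz(p,r["location"],z,st))
for r in manip.masks_of(p,"cap"): print(r["box"],r["confidence"])
E
```

```text
[ 0.4272 -0.1585  0.2231] [-0.0046 -3.1398 -0.0015]
[[-0.0005 -0.9644 -0.2646  0.0668]
 [ 1.     -0.0007  0.0006  0.0007]
 [-0.0008 -0.2646  0.9644 -0.0693]
 [ 0.      0.      0.      1.    ]]
cap_top [ 95. 267.] 0.88 [ 0.3462 -0.1631  0.018 ]
cap_top [202. 280.] 0.78 [ 0.432  -0.1524  0.018 ]
cap_top [111. 463.] 0.63 [ 0.3567 -0.0049  0.018 ]
cap [109. 454.] 0.92 [ 0.3556 -0.0037 -0.    ]
cap [198. 275.] 0.84 [ 0.4337 -0.1567  0.    ]
cap [118. 366.] 0.78 [ 0.3635 -0.0801  0.    ]
cap [ 99. 264.] 0.59 [ 0.3489 -0.166   0.    ]
[250.8, 173.2, 54.2, 52.0] 0.87
[338.2, 87.7, 61.6, 55.1] 0.79
[431.3, 80.7, 54.8, 54.7] 0.73
[234.6, 67.9, 55.7, 53.1] 0.57
```

View pics/wrist1.png

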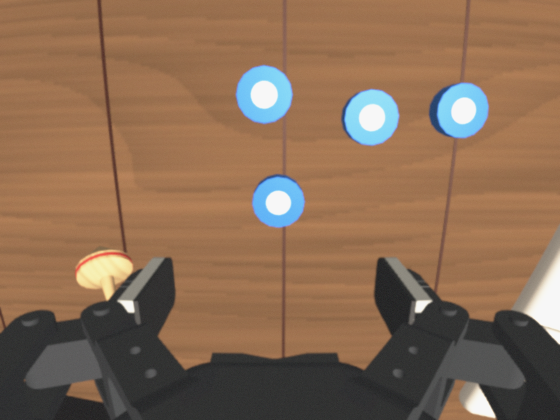

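The close view shows the wanted cap, with its disc at about row 202, column 278. The other three caps are at rows 95–118. I'll take the disc's centroid for precision.

```bash
cat >> h.py <<'E'
def disc(p,r0,r1,c0,c1):
    i=p["img"].astype(int); m=(i.min(2)>170); m2=np.zeros_like(m); m2[r0:r1,c0:c1]=m[r0:r1,c0:c1]
    y,x=np.nonzero(m2); return np.array([y.mean(),x.mean()]),len(y)
E
python3 - <<'E'
from h import *
st=manip.state();p=manip.camera("wrist")
rc,n=disc(p,180,225,255,302);print(rc,n,onz(p,rc,.018,st))
print(cv2.projectPoints)
E
```

```text
[201.0797546  277.10224949] 489 [ 0.43252932 -0.15454501  0.018     ]
<built-in function projectPoints>
```

send_rows:
  motion:
    - [-0.12,0.1,1,0,0,0,1]
    - [-0.12,0.1,1,0,0,0,1]
    - [0,0,1,0,0,0,1]
    - [0,0,1,0,0,0,1]
    - [0,0,0,0,0,0,1]

```text
t: 6.62
position: [0.4315, -0.1535, 0.143]
ee_rot: [-0.002, -3.139, -0.002]
force: [0.3, 0.4, 0.6]
finger_gap: 0.0855
finger_force: 0.0
```

```bash
python3 - <<'E'
from h import *
st=manip.state();p=manip.camera("wrist");save(p,"wrist2.png")
print(st["position"],[ (r["location"],onz(p,r["location"],.018,st)) for r in manip.landmark_of(p,"cap_top")])
m=(p["img"].astype(int).min(2)>170).astype(np.uint8)
n,l,s,c=cv2.connectedComponentsWithStats(m)
for k in range(1,n):
    if s[k,4]>150: print(s[k],c[k],onz(p,c[k][::-1],.018,st))
E
```

```text
[ 0.43150374 -0.15351692  0.14297519] [([103.0, 525.5], array([ 0.35627545, -0.0062881 ,  0.018     ])), ([109.0, 402.9], array([ 0.36174754, -0.08024246,  0.018     ])), ([229.1, 273.9], array([ 0.43255535, -0.15284262,  0.018     ])), ([78.8, 253.5], array([ 0.34616409, -0.16378359,  0.018     ]))]
[ 232   59   38   39 1191] [250.27036104  78.08732158] [ 0.34578013 -0.16553902  0.018     ]
[511  86  33  36 922] [526.87960954 103.43817787] [ 0.35648577 -0.00535178  0.018     ]
[ 385   93   36   38 1102] [402.60889292 111.41470054] [ 0.36307435 -0.08030496  0.018     ]
[254 213  35  33 883] [271.         229.23556059] [ 0.43263793 -0.15459875  0.018     ]
```

send_rows:
  motion:
    - [-0.05,-0.05,1,0,0,0,1]
    - [0,0,1,0,0,0,1]
    - [0,0,0.8,0,0,0,1]
    - [0,0,0.6,0,0,0,1]
    - [0,0,0,0,0,0,1]

```text
t: 7.35
position: [0.4329, -0.155, 0.0754]
ee_rot: [-0.003, -3.14, -0.001]
force: [0.9, -0.1, 0.2]
finger_gap: 0.0857
finger_force: 0.0
```

send_rows:
  motion:
    - [0,0,0,0,0,0,0.3]
    - [0,0,0,0,0,0,0.3]
    - [0,0,0,0,0,0,0.3]
    - [0,0,0,0,0,0,0.3]
    - [0,0,0,0,0,0,0.3]
  squeeze: 60

```text
t: 7.98
position: [0.4337, -0.1554, 0.077]
ee_rot: [0.003, 3.14, -0.001]
force: [-1.5, -0.1, 5.6]
finger_gap: 0.0413
finger_force: 60.3
```

send_rows:
  motion:
    - [0,0,-0.5,0,0,0,0.3]
    - [0,0,-1,0,0,0,0.3]
    - [0,0,-1,0,0,0,0.3]
    - [0,0,-1,0,0,0,0.3]
    - [0,0,-1,0,0,0,0.3]

```text
t: 8.6
position: [0.4331, -0.1551, 0.1672]
ee_rot: [0.003, 3.141, -0.0]
force: [0.2, 0.3, -1.0]
finger_gap: 0.0413
finger_force: 60.6
```

send_rows:
  motion:
    - [0,0,-1,0,0,0,0.3]
    - [0,0,-1,0,0,0,0.3]
    - [0,0.5,-1,0,0,0,0.3]
    - [0,0.5,-1,0,0,0,0.3]
    - [0,1,-1,0,0,0,0.3]

```text
t: 9.22
position: [0.433, -0.115, 0.2672]
ee_rot: [0.004, 3.141, -0.0]
force: [0.8, -0.6, -0.2]
finger_gap: 0.0411
finger_force: 60.6
```

send_rows:
  motion:
    - [0,1,-1,0,0,0,0.3]
    - [0,1,-1,0,0,0,0.3]
    - [0,1,-1,0,0,0,0.3]
    - [0,1,-1,0,0,0,0.3]
    - [0,1,0,0,0,0,0.3]

```text
t: 9.85
position: [0.4334, -0.0145, 0.3484]
ee_rot: [0.003, 3.138, -0.001]
force: [-0.6, -0.2, -1.8]
finger_gap: 0.0413
finger_force: 60.6
```

send_rows:
  motion:
    - [0,1,0,0,0,0,0.3]
    - [0,1,0,0,0,0,0.3]
    - [0,1,0,0,0,0,0.3]
    - [0,1,0,0,0,0,0.3]
    - [0,0.5,0,0,0,0,0.3]

```text
t: 10.48
position: [0.4333, 0.0756, 0.3464]
ee_rot: [0.001, 3.141, 0.0]
force: [0.5, -0.3, -0.8]
finger_gap: 0.0413
finger_force: 60.6
```

```bash
python3 - <<'E'
from h import *
np.set_printoptions(precision=4,suppress=True)
st=manip.state();print(st["position"],st["ee_rot"],st["finger_gap"])
p=manip.camera("wrist");save(p,"wrist3.png");q=manip.camera("side");save(q,"side3.png")
s=manip.camera("scene")
for n,x in (("w",p),("side",q),("scene",s)):
  for l,z in [("cap_top",.018),("cap",.26),("stud_tip",.211),("stud_seat",.198),("fan",0),("fan_tilt",.14)]:
    try:
      for r in manip.landmark_of(x,l)[:2]: print(n,l,np.round(r["location"],1),round(r["confidence"],2),onz(x,r["location"],z,st))
    except Exception as e: print(l,e)
E
```

```text
[0.4333 0.0756 0.3464] [0.0013 3.141  0.0002] 0.04127251105932865
w cap_top [100.5  68.3] 0.87 [ 0.3486 -0.1632  0.018 ]
w cap_top [102.7 201.8] 0.78 [ 0.3548 -0.0056  0.018 ]
w cap [97.8 74.4] 0.94 [ 0.3584 -0.0144  0.26  ]
w cap [260.2 272.7] 0.88 [0.4376 0.0755 0.26  ]
fan_tilt it knows: boss, cap, cap_top, fan, marble_center, mug, padlock, saucer, stud_seat, stud_tip, top
side cap_top [311.  194.6] 0.91 [ 0.356  -0.0723  0.018 ]
side cap_top [351.5 194.4] 0.59 [ 0.3431 -0.1637  0.018 ]
side cap [357.6 196.2] 0.83 [ 0.3506 -0.3289  0.26  ]
side cap [320.  198.7] 0.76 [ 0.3611 -0.2771  0.26  ]
side stud_tip [153.8 274.1] 0.57 [0.6004 0.1738 0.211 ]
side stud_tip [325.6 341.9] 0.2 [ 0.5554 -0.3101  0.211 ]
side stud_seat [159.2 273.8] 0.54 [0.5989 0.1708 0.198 ]
side fan [222.6 274.3] 0.67 [0.6004 0.167  0.    ]
side fan [160.5 275.4] 0.6 [0.6959 0.4687 0.    ]
fan_tilt it knows: boss, cap, cap_top, fan, marble_center, mug, padlock, saucer, stud_seat, stud_tip, top
scene cap_top [199.5 323.2] 0.75 [ 0.3492 -0.0275  0.018 ]
scene cap_top [193.3 308.6] 0.65 [ 0.3623 -0.0763  0.018 ]
scene cap [154.2 334.1] 0.67 [0.4184 0.0609 0.26  ]
scene cap [208.9 325.7] 0.64 [0.5765 0.1913 0.26  ]
scene stud_tip [225.4 311. ] 0.41 [0.5987 0.1719 0.211 ]
scene stud_seat [226.9 309. ] 0.61 [0.5956 0.1629 0.198 ]
scene fan [283.3 304. ] 0.83 [0.5979 0.1586 0.    ]
fan_tilt it knows: boss, cap, cap_top, fan, marble_center, mug, padlock, saucer, stud_seat, stud_tip, top
```

View pics/wrist3.png

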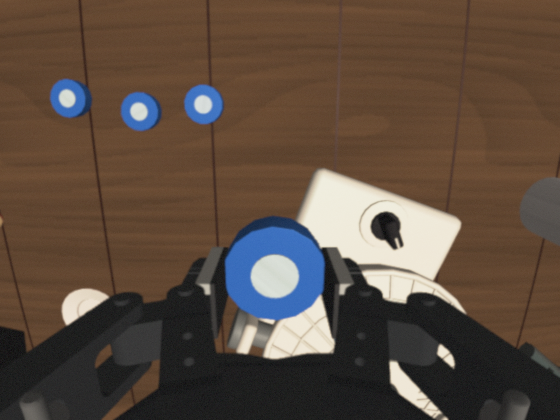

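The cap hangs level between the fingers, with its disc at about (276,275). The fan's foot is turned about 20° (knob at (225,385)), so its front points along (-0.94, +0.34). Next I'll go past the stud so the wrist camera sees it.

send_rows:
  motion:
    - [-1,0.4,0,0,0,0,0.3]
    - [-1,0.4,0,0,0,0,0.3]
    - [-1,0.4,0,0,0,0,0.3]
    - [-1,0.4,0,0,0,0,0.3]
    - [-1,0.4,0,0,0,0,0.3]

```text
t: 12.0
position: [0.5343, 0.115, 0.3458]
ee_rot: [-0.003, -3.141, -0.0]
force: [-0.1, 0.8, -0.9]
finger_gap: 0.0412
finger_force: 60.6
```

send_rows:
  motion:
    - [-1,0.5,0,0,0,0,0.3]
    - [-1,0.5,0,0,0,0,0.3]
    - [-1,0.5,0,0,0,0,0.3]
    - [-1,0.5,0,0,0,0,0.3]
    - [-1,0.5,0,0,0,0,0.3]

```text
t: 12.62
position: [0.6344, 0.1649, 0.3456]
ee_rot: [-0.003, -3.141, -0.0]
force: [-0.0, -0.6, -0.4]
finger_gap: 0.0405
finger_force: 60.6
```

send_rows:
  motion:
    - [-0.6,0,0,0,0,0,0.3]
    - [0,0,0,0,0,0,0.3]

```text
t: 12.88
position: [0.6461, 0.1645, 0.3449]
ee_rot: [-0.003, -3.14, 0.0]
force: [0.6, 1.4, 0.6]
finger_gap: 0.0413
finger_force: 60.6
```

```bash
python3 - <<'E'
from h import *
np.set_printoptions(precision=4,suppress=True)
st=manip.state();print(st["position"],st["ee_rot"],st["finger_gap"])
p=manip.camera("wrist");save(p,"wrist4.png");print(p["camera_matrix"],p["dist"])
import pickle;pickle.dump((p,st),open("w4.pkl","wb"))
for l,z in [("stud_tip",.211),("stud_seat",.198),("boss",.198)]:
    for r in manip.landmark_of(p,l)[:2]: print(l,np.round(r["location"],1),round(r["confidence"],2),onz(p,r["location"],z,st))
a=cv2.imread("pics/scene0.png");b=cv2.imread("pics/side0.png")
cv2.imwrite("pics/crop2.png",np.vstack([cv2.resize(a[200:275,250:365],None,fx=4,fy=4,interpolation=3),cv2.resize(b[147:222,222:337],None,fx=4,fy=4,interpolation=3)]))
E
```

```text
[0.6461 0.1645 0.3449] [-0.0029 -3.1404  0.0003] 0.04130019237369124
[[339.4225   0.     274.3004]
 [  0.     339.4225 205.5538]
 [  0.       0.       1.    ]] [-0.0833  0.      0.      0.      0.    ]
stud_tip [148.6 279.7] 0.92 [0.5999 0.1686 0.211 ]
stud_tip [ 33.4 506.5] 0.26 [0.5316 0.3006 0.211 ]
boss [151.4 280.6] 0.95 [0.6029 0.1694 0.198 ]
```

View pics/wrist4.png

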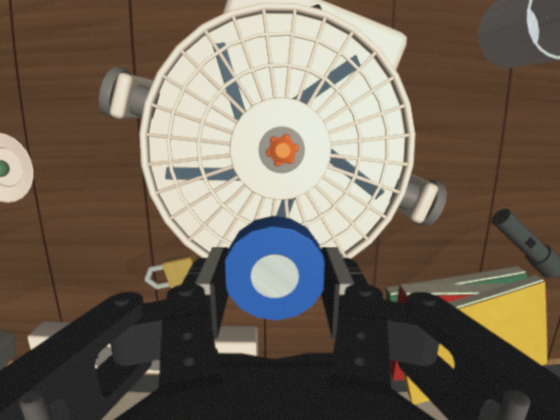

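View pics/crop2.png

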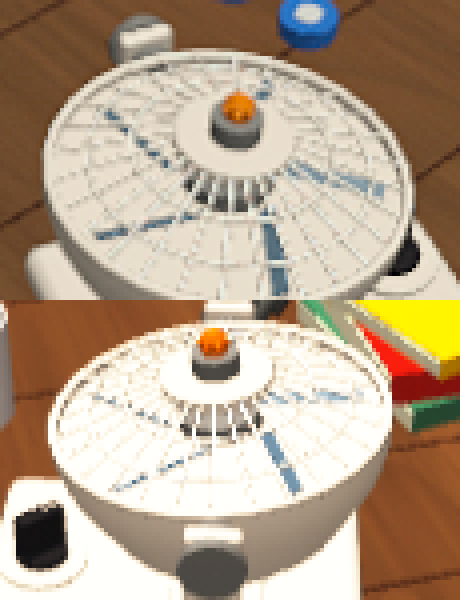

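The wrist view shows the stud at (150,282), the whole duct rim and the yoke screws at (90,102) and (207,444). The crops show the rim as an ellipse in both fixed cameras. I'll fit the fan model (origin, yaw, tilt) to these.

```bash
cat > fit.py <<'E'
from h import *
import pickle
from scipy.optimize import least_squares
np.set_printoptions(precision=4,suppress=True)
p,st=pickle.load(open("w4.pkl","rb"))
s=manip.camera("scene");q=manip.camera("side")
def proj(c,X):
    R,o=rt(c,st); r=cv2.Rodrigues(R.T)[0]
    return cv2.projectPoints(np.atleast_2d(X).astype(float),r,-R.T@o,np.array(c["camera_matrix"]),np.array(c["dist"]))[0][:,0]
S=lambda L:np.array([(250+x/4,200+y/4) for x,y in L])
Q=lambda L:np.array([(222+x/4,147+(y-300)/4) for x,y in L])
rim=[(p,np.array([(280,5),(142,140),(414,135),(168,65),(390,62),(163,207),(397,203),(225,18),(340,20)],float)),
 (s,S([(43,165),(225,48),(413,195),(100,78),(345,85),(72,235)])),(q,Q([(48,430),(393,390),(220,518),(100,488),(350,478)]))]
# stud tip (orange blob centre) in each image
tip=[(p,(282,150)),(s,S([(238,97)])[0]),(q,Q([(215,332)])[0])]
scr=[(p,(102,90),-1),(p,(444,207),1)]
th=np.linspace(0,2*np.pi,400)
def frame(v):
    x,y,yaw,t=v[:4]; f=np.array([-np.cos(yaw),np.sin(yaw),0]); a=np.array([np.sin(yaw),np.cos(yaw),0])
    n=np.cos(t)*np.array([0,0,1])+np.sin(t)*f; u=np.cross(a,n)
    return np.array([x,y,.14]),a,n,u
def res(v):
    o,a,n,u=frame(v); r,h=v[4:6]; out=[]
    C=o+n*h+r*(np.outer(np.cos(th),a)+np.outer(np.sin(th),u))
    for c,P in rim:
        pr=proj(c,C); out+=[np.linalg.norm(pr-k,axis=1).min()/1.5 for k in P]
    for c,k in tip: out+=list((proj(c,o+n*.0675)[0]-k)/1.)
    for c,k,sg in scr: out+=list((proj(c,o+sg*a*.14)[0]-k)/3)
    return np.array(out+[(r-.106)/.001])
b=least_squares(res,[.6,.165,.35,.1,.106,.04],loss="soft_l1",x_scale=[.01,.01,.1,.1,.01,.01])
v=b.x;o,a,n,u=frame(v);sd=np.sqrt(np.diag(np.linalg.inv(b.jac.T@b.jac)))
print("v",v,"\nsd",sd,"\nseat",o+n*.058,"tip",o+n*.0715,"n",n);print(res(v))
# cap in hand: disc
i=p["img"].astype(int);m=(i.min(2)>150);m[:250]=0;m[300:]=0;m[:,:250]=0;m[:,300:]=0
y,x=np.nonzero(m);ct,_=cv2.findContours(m.astype(np.uint8),0,1);print(cv2.fitEllipse(max(ct,key=len)),len(y))
W=Ro.from_rotvec(st["ee_rot"]).as_matrix()
for z in(.055,.059,.063):print(z,proj(p,np.array(st["position"])+W@np.array([0,0,z])))
E
python3 fit.py
```

```text
v [0.6065 0.169  0.3397 0.0766 0.1046 0.0126] 
sd [0.0007 0.0007 0.0108 0.0146 0.001  0.0024] 
seat [0.6023 0.1705 0.1978] tip [0.6013 0.1708 0.2113] n [-0.0722  0.0255  0.9971]
[ 0.5388  0.8146  0.8903  1.3314  1.1451  1.748   0.5402  1.8291  0.4075
  0.4085  1.9597  0.6487  1.1488  2.0196  0.7307  0.1458  1.4292  0.6107
  0.9058  0.7799  1.0653  0.8144  0.113   2.6666 -0.8295  0.7162  3.1101
  0.0824 -3.5586 -1.0968 -1.3564]
((274.30670166015625, 275.811279296875), (42.13262176513672, 46.55183792114258), 89.69094848632812) 1603
0.055 [[272.5344 282.8878]]
0.059 [[272.5739 278.287 ]]
0.063 [[272.6115 273.9242]]
```

```bash
python3 - <<'E'
from h import *
import pickle
np.set_printoptions(precision=4,suppress=True)
p,st=pickle.load(open("w4.pkl","rb"))
i=cv2.cvtColor(p["img"],cv2.COLOR_RGB2HSV).astype(int)
m=((i[...,0]<20)&(i[...,1]>150)&(i[...,2]>120));m[:110]=0;m[190:]=0;m[:,:240]=0;m[:,320:]=0
y,x=np.nonzero(m);rc=[y.mean(),x.mean()];print(rc,len(y),onz(p,rc,.204,st))
m=((i[...,1]<40)&(i[...,2]>60)&(i[...,2]<160));m[:115]=0;m[190:]=0;m[:,:245]=0;m[:,320:]=0
c,_=cv2.findContours(m.astype(np.uint8),0,1);e=cv2.minEnclosingCircle(max(c,key=len));el=cv2.fitEllipse(max(c,key=len));print(e,el,onz(p,el[0][::-1],.198,st))
n=np.array([-.0722,.0255,.9971])
for d in(.03,.0073,0):print(d,np.array([.6025,.1700,.1978])+n*(d+.078))
E
```

```text
[np.float64(149.73858267716537), np.float64(281.9984251968504)] 635 [0.6013 0.1701 0.204 ]
((280.8935241699219, 149.6551513671875), 22.201261520385742) ((280.7254943847656, 149.60267639160156), (42.469642639160156, 43.61821746826172), 179.52627563476562) [0.6018 0.1695 0.198 ]
0.03 [0.5947 0.1728 0.3055]
0.0073 [0.5963 0.1722 0.2829]
0 [0.5969 0.172  0.2756]
```

send_rows:
  motion:
    - [0.87,0.13,0.3,0,0,0,0.3]
    - [0.87,0.13,0.3,0,0,0,0.3]
    - [0.86,0.12,0.3,0,0,0,0.3]
    - [0,0,0,0.26,-0.72,0,0.3]
    - [0,0,0,0,0,0,0.3]

```text
t: 13.8
position: [0.593, 0.1724, 0.3287]
ee_rot: [0.002, 3.069, -0.039]
force: [0.9, 0.3, -0.4]
finger_gap: 0.0412
finger_force: 60.6
```

```bash
cat > err.py <<'E'
from h import *
np.set_printoptions(precision=4,suppress=True)
st=manip.state();W=Ro.from_rotvec(st["ee_rot"]).as_matrix()
S=np.array([.6020,.1695,.1978]);n=np.array([-.0722,.0255,.9971])
d=np.array(st["position"])-S
print("height of TCP over seat along n",d@n,"shift to axis, tool units",W.T@(-(d-n*(d@n)))/.02,"tool z",W[:,2],"F along n",st["force"]@n,st["force"],st["finger_gap"])
dn=W.T@np.cross(W[:,2],-n);print("turn tool units",dn/.1)
E
python3 err.py; python3 - <<'E'
from h import *
p=manip.camera("side");q=manip.camera("scene")
cv2.imwrite("pics/c5.png",np.hstack([cv2.resize(p["img"][90:230,200:340,::-1],(400,400),interpolation=3),cv2.resize(q["img"][140:280,240:380,::-1],(400,400),interpolation=3)]))
E
```

```text
height of TCP over seat along n 0.13122064009959794 shift to axis, tool units [ 0.0239  0.0199 -0.0005] tool z [ 0.0725 -0.0256 -0.997 ] F along n -0.40931737578948085 [ 0.8827  0.3354 -0.3552] 0.041173065722964995
turn tool units [-0.0006  0.0029  0.    ]
```

View pics/c5.png

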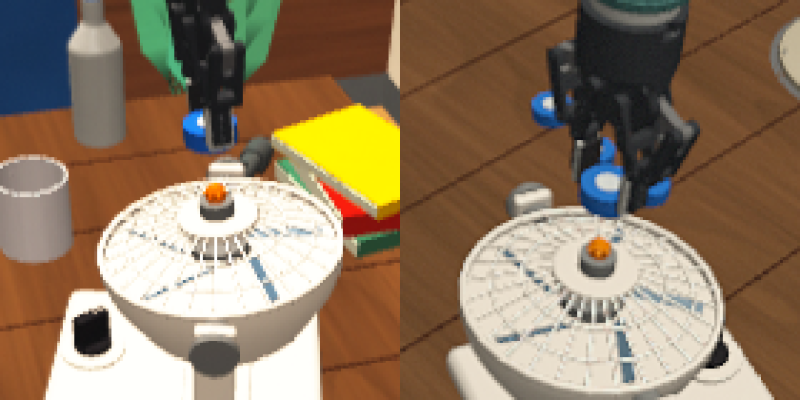

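The held cap sits above the stud, along its axis, in both views. I'll descend along the stud.

send_rows:
  motion:
    - [0,0,0.8,0,0,0,0.3]
    - [0,0,0.6,0,0,0,0.3]
    - [0,0,0.3,0,0,0,0.3]
    - [0,0,0,0,0,0,0.3]

```text
t: 14.4
position: [0.5961, 0.1712, 0.293]
ee_rot: [0.003, 3.071, -0.04]
force: [0.1, -0.3, -0.9]
finger_gap: 0.0411
finger_force: 60.6
```

send_rows:
  motion:
    - [0,0,0.1,0,0,0,0.3]
    - [0,0,0.1,0,0,0,0.3]
    - [0,0,0,0,0,0,0.3]

```text
t: 14.78
position: [0.5965, 0.1712, 0.2901]
ee_rot: [0.003, 3.069, -0.04]
force: [-0.3, 0.1, -0.6]
finger_gap: 0.0412
finger_force: 60.6
```

```bash
python3 err.py
```

```text
height of TCP over seat along n 0.09242830452162125 shift to axis, tool units [ 0.057   0.0343 -0.0003] tool z [ 0.072  -0.026  -0.9971] F along n -0.5831542158403428 [-0.2663  0.1275 -0.6074] 0.04117484859055439
turn tool units [-0.0049 -0.0022 -0.    ]
```

send_rows:
  motion:
    - [0.05,0,0.07,0,0,0,0.3]
    - [0,0,0.07,0,0,0,0.3]
    - [0,0,0,0,0,0,0.3]

```text
t: 15.15
position: [0.5956, 0.1711, 0.287]
ee_rot: [0.003, 3.07, -0.04]
force: [0.8, -0.8, -0.6]
finger_gap: 0.041
finger_force: 60.6
```

send_rows:
  motion:
    - [0,0,0.07,0,0,0,0.3]
    - [0,0,0.07,0,0,0,0.3]
    - [0,0,0,0,0,0,0.3]

```text
t: 15.52
position: [0.5959, 0.171, 0.2841]
ee_rot: [0.003, 3.07, -0.04]
force: [-0.5, -0.1, 0.0]
finger_gap: 0.0412
finger_force: 60.6
```

```bash
python3 err.py
```

```text
height of TCP over seat along n 0.08656038609145185 shift to axis, tool units [ 0.0054  0.0348 -0.0003] tool z [ 0.0716 -0.0261 -0.9971] F along n 0.054892584302685156 [-0.5387 -0.0596  0.0176] 0.04123605359955875
turn tool units [-0.0061 -0.0062 -0.    ]
```

send_rows:
  motion:
    - [0,0,0.05,0,0,0,0.3]
    - [0,0,0,0,0,0,0.3]

```text
t: 15.78
position: [0.5959, 0.171, 0.2833]
ee_rot: [0.003, 3.069, -0.04]
force: [-0.4, -0.3, -0.2]
finger_gap: 0.041
finger_force: 60.6
```

send_rows:
  motion:
    - [0,0,0.05,0,0,0,0.3]
    - [0,0,0,0,0,0,0.3]

```text
t: 16.02
position: [0.596, 0.171, 0.2824]
ee_rot: [0.003, 3.069, -0.04]
force: [0.4, 0.6, 0.2]
finger_gap: 0.0413
finger_force: 60.6
```

send_rows:
  motion:
    - [0,0,0.05,0,0,0,0.3]
    - [0,0,0,0,0,0,0.3]

```text
t: 16.27
position: [0.5962, 0.171, 0.2817]
ee_rot: [0.003, 3.068, -0.04]
force: [1.2, 0.0, 2.1]
finger_gap: 0.0413
finger_force: 60.8
```

send_rows:
  motion:
    - [0,0,0.03,0,0,0,0.3]
    - [0,0,0,0,0,0,0.3]
  squeeze: 80

```text
t: 16.52
position: [0.5963, 0.171, 0.2815]
ee_rot: [0.003, 3.068, -0.039]
force: [0.5, 0.6, 4.5]
finger_gap: 0.0405
finger_force: 80.4
```

send_rows:
  motion:
    - [0,0,0.04,0,0,0,0.3]
    - [0,0,0,0,0,0,0.3]

```text
t: 16.77
position: [0.5964, 0.171, 0.2811]
ee_rot: [0.003, 3.067, -0.039]
force: [0.8, 0.1, 6.6]
finger_gap: 0.0408
finger_force: 80.6
```

```bash
python3 err.py
```

```text
height of TCP over seat along n 0.08352622857394319 shift to axis, tool units [ 0.0229  0.032  -0.0003] tool z [ 0.0739 -0.0255 -0.9969] F along n 6.52718408682663 [0.8303 0.0783 6.6043] 0.040785559091165484
turn tool units [-0.0001  0.0173 -0.    ]
```

send_rows:
  motion:
    - [0,0,0.04,0,0,0,0.3]
    - [0,0,0,0,0,0,0.3]

```text
t: 17.02
position: [0.5965, 0.171, 0.2807]
ee_rot: [0.003, 3.067, -0.039]
force: [0.3, -0.1, 7.1]
finger_gap: 0.0406
finger_force: 80.8
```

send_rows:
  motion:
    - [0,0,0.04,0,0,0,0.3]
    - [0,0,0,0,0,0,0.3]

```text
t: 17.27
position: [0.5966, 0.171, 0.2801]
ee_rot: [0.003, 3.066, -0.039]
force: [-0.4, 0.8, 8.2]
finger_gap: 0.0403
finger_force: 80.9
```

send_rows:
  motion:
    - [0,0,0.04,0,0,0,0.3]
    - [0,0,0,0,0,0,0.3]

```text
t: 17.52
position: [0.5966, 0.171, 0.2787]
ee_rot: [0.003, 3.067, -0.039]
force: [1.3, 0.9, 4.4]
finger_gap: 0.0406
finger_force: 80.6
```

send_rows:
  motion:
    - [0,0,0.05,0,0,0,0.3]
    - [0,0,0,0,0,0,0.3]

```text
t: 17.77
position: [0.5965, 0.1708, 0.2755]
ee_rot: [0.003, 3.07, -0.04]
force: [4.5, 0.5, -1.6]
finger_gap: 0.0405
finger_force: 80.8
```

send_rows:
  motion:
    - [0,0,0.05,0,0,0,0.3]
    - [0,0,0,0,0,0,0.3]

```text
t: 18.02
position: [0.5965, 0.1708, 0.275]
ee_rot: [0.003, 3.07, -0.04]
force: [3.5, 0.6, -2.2]
finger_gap: 0.0401
finger_force: 80.8
```

send_rows:
  motion:
    - [0,0,0.05,0,0,0,0.3]
    - [0,0,0,0,0,0,0.3]

```text
t: 18.27
position: [0.5965, 0.1708, 0.2748]
ee_rot: [0.003, 3.069, -0.04]
force: [0.6, 0.8, 1.4]
finger_gap: 0.0403
finger_force: 81.0
```

```bash
python3 err.py
```

```text
height of TCP over seat along n 0.07725079760896021 shift to axis, tool units [ 0.0034  0.0355 -0.0003] tool z [ 0.0719 -0.0261 -0.9971] F along n 1.334491716341257 [0.565  0.845  1.3577] 0.04026198717084061
turn tool units [-0.0055 -0.0033 -0.    ]
```

It snapped: the height jumped 3 mm and the force dropped. Now I'll build up the press.

send_rows:
  motion:
    - [0,0,0.06,0,0,0,0.3]
    - [0,0,0,0,0,0,0.3]

```text
t: 18.52
position: [0.5965, 0.1707, 0.2747]
ee_rot: [0.003, 3.069, -0.04]
force: [-2.5, 0.8, 6.9]
finger_gap: 0.0404
finger_force: 81.6
```

send_rows:
  motion:
    - [0,0,0.06,0,0,0,0.3]
    - [0,0,0,0,0,0,0.3]

```text
t: 18.77
position: [0.5965, 0.1707, 0.2747]
ee_rot: [0.003, 3.068, -0.039]
force: [-5.6, -0.2, 9.9]
finger_gap: 0.0406
finger_force: 82.0
```

send_rows:
  motion:
    - [0,0,0.06,0,0,0,0.3]
    - [0,0,0,0,0,0,0.3]

```text
t: 19.02
position: [0.5965, 0.1707, 0.2746]
ee_rot: [0.003, 3.067, -0.039]
force: [-8.8, -1.4, 14.5]
finger_gap: 0.0406
finger_force: 82.5
```

send_rows:
  motion:
    - [0.06,0,0.04,0,0,0,0.3]
    - [0,0,0,0,0,0,0.3]
    - [0,0,0,0,0,0,0.3]

```text
t: 19.4
position: [0.5961, 0.1707, 0.2746]
ee_rot: [0.003, 3.063, -0.038]
force: [-4.1, -0.8, 16.5]
finger_gap: 0.0403
finger_force: 82.5
```

```bash
python3 err.py; python3 - <<'E'
from h import *
p=manip.camera("side");q=manip.camera("scene")
cv2.imwrite("pics/c6.png",np.hstack([cv2.resize(p["img"][110:210,225:325,::-1],(400,400),interpolation=3),cv2.resize(q["img"][170:270,255:355,::-1],(400,400),interpolation=3)]))
print(manip.state()["force"],manip.state()["torque"])
E
```

```text
height of TCP over seat along n 0.07700335589275352 shift to axis, tool units [-0.0163  0.0385 -0.0002] tool z [ 0.0778 -0.0251 -0.9967] F along n 16.748594802996212 [-4.0727 -0.7541 16.5217] 0.04026134543154827
turn tool units [ 0.0045  0.0557 -0.    ]
[-4.42992895 -0.65725369 16.02017472] [-0.26794738  0.51823858 -0.06306647]
```

View pics/c6.png

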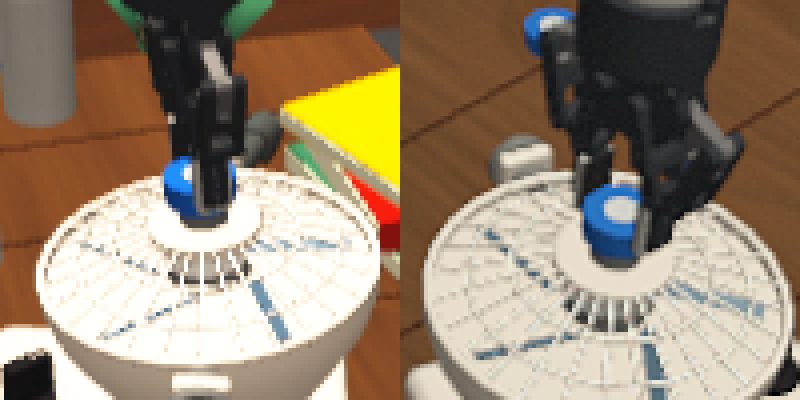

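The cap sits flush on the grey boss, pressed with 16 N, and the fingertips clear the hub plate.

```bash
python3 -c "
from bench import manip
print(manip.hand_in())"
```

```text
the job is handed in; nothing more can be done
None
```

I handed the job in with the farthest blue cap snapped onto the fan's stud, still gripped and pressed down with about 16 N; the judge returned no result.

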